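# Pack the bone-dry clay ware for the kiln

### The job

The ware is going to the kiln: pack the four pale, bone-dry clay pieces (round cup, square pot, narrow vase, oval dish) in the green tray, each set upright and fully down in the foam nest cut to its shape. Leave the dark, still-damp cup and pot standing where they are. Dry clay is brittle: set the pieces down gently, never drop them or knock them over.

Things in the scene. Friction and masses are not known exactly. Their poses are not given: they have to be found in the camera images.
- dry_cup: Bone-dry clay cup: a plain round, hollow beaker, pale ivory all over, 70 mm high, 57 mm across at the foot and 62 mm at the rim, nearly straight sides, wall 5 mm. Origin at the centre of its underside, z up its axis. About 0.13 kg, as are the other pieces. It goes in the large round nest.
- dry_pot: Bone-dry clay pot: square and hollow, pale ivory all over, 54 x 54 mm outside and 60 mm high, straight upright sides, wall 6 mm, with a slightly thicker rim (56 mm). Origin at the centre of its underside, x and y square to its sides, z up. It goes in the square nest, its sides along the nest's sides (any of the four ways round).
- dry_vase: Bone-dry clay bud vase, pale ivory all over: an upright cylinder 42 mm across to a height of 52 mm, then shoulders and a short narrow neck, rim 31 mm across, 72 mm high over all. Origin at the centre of its underside, z up its axis. It goes in the small round nest.
- dry_dish: Bone-dry clay dish, pale ivory all over: oval and hollow, 88 mm long (its x axis) by 52 mm wide (its y axis), 52 mm high, upright sides, wall 5 mm. Origin at the centre of its underside, z up. It goes in the oval nest, long side along the nest's long side (either way round).
- damp_cup: Still-damp clay cup: a plain round, hollow beaker, dark grey-brown all over, 70 mm high, 57 mm across at the foot and 62 mm at the rim, nearly straight sides, wall 5 mm. Origin at the centre of its underside, z up its axis. Exactly the size and shape of the dry one, told apart by its dark colour only. It stays where it stands.
- damp_pot: Still-damp clay pot: square and hollow, dark grey-brown all over, 54 x 54 mm outside and 60 mm high, straight upright sides, wall 6 mm, with a slightly thicker rim (56 mm). Origin at the centre of its underside, x and y square to its sides, z up. Exactly the size and shape of the dry one, told apart by its dark colour only. It stays where it stands.
- nest_cup: Charcoal foam insert, 118 x 118 x 24 mm, fixed in one quarter of the green tray (252 mm square, walls 34 mm above the table), with a large round hole 76 mm across, 14 mm deep to a yellow floor. Inserts swap places, 120 mm apart. Origin: centre of its underside, 5 mm above the table, under the hole's centre; yellow floor 10 mm and foam top 24 mm above it. x, y along its sides, z up.
- nest_pot: Charcoal foam insert, 118 x 118 x 24 mm, fixed in one quarter of the green tray (252 mm square, walls 34 mm above the table), with a square hole 70 x 70 mm, sides along x and y, 14 mm deep to a yellow floor. Inserts swap places, 120 mm apart. Origin: centre of its underside, 5 mm above the table, under the hole's centre; yellow floor 10 mm and foam top 24 mm above it. x, y along its sides, z up.
- nest_vase: Charcoal foam insert, 118 x 118 x 24 mm, fixed in one quarter of the green tray (252 mm square, walls 34 mm above the table), with a small round hole 58 mm across, 14 mm deep to a yellow floor. Inserts swap places, 120 mm apart. Origin: centre of its underside, 5 mm above the table, under the hole's centre; yellow floor 10 mm and foam top 24 mm above it. x, y along its sides, z up.
- nest_dish: Charcoal foam insert, 118 x 118 x 24 mm, fixed in one quarter of the green tray (252 mm square, walls 34 mm above the table), with an oval hole 104 mm along x and 68 mm along y, 14 mm deep to a yellow floor. Inserts swap places, 120 mm apart. Origin: centre of its underside, 5 mm above the table, under the hole's centre; yellow floor 10 mm and foam top 24 mm above it. x, y along its sides, z up.
There are look-alikes about, which are no part of the job. What is shaped like the dry_vase but turquoise is not meant.

How it is judged:
By the outcome, as a careful person would: the job done as asked, in the order asked, and still so for the second after the job is handed in, with the robot touching nothing.
It also fails if it takes over 120 s, if anything falls off the work surface, if the arm or the gripper's body presses on something with over 40 N, if the wrist force passes 120 N, or if a joint passes its speed limit or range.

### The arm

A 6-joint arm with a two-finger parallel gripper is mounted at the origin on the work surface. World frame = base frame: x ahead of the robot, y to its left, z up, the work surface at z = 0. Lengths are in m, angles in rad, forces in N, time in s.
With the tool pointing down it reaches from about 0.375 to 0.975 m from the base axis. Payload 3.8 kg.
Tool frame: the origin (TCP) lies midway between the tips of the shut fingers; the grasp point (between the pads) lies 19 mm behind it; z points along the fingers, y is the direction in which the jaws open and shut (so a half turn about z gives the same grasp; the last joint's range is limited). The gripper opens to 88 mm and grips with 3 to 60 N. Pads are 18 mm wide; open, the fingers measure 123 mm over their backs; the gripper's body (75 mm by 187 mm) begins 45 mm behind the grasp point.
Start: joints at [1.306, 0.264, 1.604, -0, 1.274, -0.037], TCP at [0.152, 0.658, 0.239] pointing down, gripper open.
Joint ranges: [-2.63, 2.63], [-0.94, 2.18], [0.31, 2.57], [-1.31, 4.45], [0, 2.66], [-2.55, 2.55]. Speed limits (rad/s): [2.57, 2.57, 3.14, 3.14, 3.14, 3.14].

### API

Orientations are given as a unit quaternion [w, x, y, z].
In Python, from workcell import monitor, camera, workorder, models gives the robot as it stands.
- The arm moves only by the tool move_arm, never from a script. Its argument "rows" is a list of rows, each a list of 3 entries, a list of its own where there are three numbers: the closure, from -1 (fully open) to 1 (shut), then the shift along the tool's x, y, z in cm, then the turn about the tool's z in degrees. A call has 1 to 10 rows; each row shifts and turns the commanded pose from where the row before left it, along the tool's axes as they then stand; what a row does not reach is not made up. A row lasts 1/12 s, in which the tool goes at most 41.7 mm and 7.16 degrees, less where a joint would pass 70% of its speed; a pose out of reach is approached as far as the arm can. A call is refused whole if a number of a shift passes 4.17 or a number of a turn 7.16, either way. A call with a gripper value outside its range is refused whole. The fingers move at their own pace and stop on an object; "grip_force" is the grip in N (left out, the last holds). Time passes only in rows, so rows that do not move let the fingers close. It gives the time, the measured TCP pose, the force and the opening at its end, in the units of the state.
- monitor.read_state(): the state, without advancing time (a new reading comes with each control period).
- camera(name): name is "scene" or "side" or "wrist"; returns a dict with "img" (400x640x3 uint8, blue, green, red), "depth" (400x640 float32, m along the optical axis (not along the pixel's ray), 0 where there is no reading), "fov_y" (degrees; the focal length in pixels is half the picture's height over the tangent of half this angle, whatever the lens; pixels are square), "cx", "cy" (the principal point, pixels), "k1" (the pictures are not rectified: a ray, as slopes to the right and down, at radius r is drawn at 1 + k1 r^2 times it, then the intrinsics apply), "xyz" and "rotation" of the camera in the world; the wrist camera has in their place "T_tool_cam" (4x4, takes a point from camera to tool coordinates, whose origin is the TCP and whose axes are the flange's). Camera axes: x right, y up, looking along -z (the intrinsics and any distortion apply to the point x, -y, -z); pixel columns grow to the right and rows downward; lengths in m; the calibration is good to about 2 mm. A picture is of the moment at which its call begins: read the wrist's pose just before it.
- workorder.sign_off(): hands the job in, once; it reports no verdict.
Trained networks look in a picture, given as the dict that the camera call returned (one of the last four; its "shot" number tells which), for a name from the list of things; names that differ only in an ending like _2 or _b are one class to them, and where a whole thing is asked for, a point or a joint stands for the part that bears it (a point fixed in the world has none). Each returns a list of dicts, best first, with "score" (0 to 1); they miss things now and then, are a little off and sometimes report something else, mostly with a low value. They report only what shows in the picture. A call takes as long as a camera call. They do not tell look-alikes from the thing itself.
- models.recognise(picture, label): "pixel" ([row, column] in pixels, amid what is visible of it).
- models.masks_of(picture, label): "region" (400x640 bool, what is visible of it) and "pixel" ([row, column] in pixels, amid what is visible of it).
The state is a dict: "time_s": time; "joint_pos": joint angles; "qvel": joint speeds; "joint_efforts": joint torques, N m; "ee_pos": TCP position; "tcp_rot": TCP orientation; "force": force on the tool from outside, world axes, zero at the start; "wrist_torque": the same for the moment, N m; "width": finger opening in m.
Only numpy, scipy, OpenCV 4.12 (cv2) and the standard library are available. Lean on these libraries where they do the work, as an engineer would, in place of code of your own. Each camera call takes 0.05 s, during which the arm holds its last target.

## Working session

There is one attempt and no reset: what is moved stays moved. The work goes in short steps, Python scripts to look and compute and a tool call to move; the robot and the scene stay as the last step left them, time stands still between calls to the robot, and variables do not carry over. Pictures are saved under pics/ and viewed, and the job is handed in when it is done.

Besides the shell and the picture viewer there is one more tool, called after "Emit:" as name(argument=value, ...) on one line, values as JSON. move_arm: Moves the arm, as the interface text tells. Its arguments: {"type":"object","properties":{"rows":{"type":"array"},"grip_force":{"type":"number"}},"required":["rows"]}

```bash
ls; mkdir -p pics; python3 - <<'E'
from workcell import monitor, camera
import cv2,numpy as np
print(monitor.read_state())
for n in ["scene","side","wrist"]:
    c=camera(n); cv2.imwrite(f"pics/{n}0.png",c["img"])
    print(n,{k:v for k,v in c.items() if k not in("img","depth")})
E
```

```text
pics
{'time_s': 0.0, 'joint_pos': array([ 1.30610128e+00,  2.64695403e-01,  1.60530677e+00, -5.69771702e-05,
        1.27368290e+00, -3.68858973e-02]), 'qvel': array([-0.00096319,  0.00019418,  0.0010307 ,  0.00102168,  0.001484  ,
       -0.00067046]), 'joint_efforts': array([-1.21918110e-03, -5.02104235e+01, -3.56875598e+01,  7.27054244e-02,
        2.93262675e-02, -1.66826544e-04]), 'ee_pos': array([0.15227867, 0.65690676, 0.23746321]), 'tcp_rot': array([-1.30238286e-04,  1.13650051e-01,  9.93520292e-01, -1.03842624e-03]), 'force': array([ 0.38167061, -0.2702704 ,  0.34774774]), 'wrist_torque': array([0.03853025, 0.00308777, 0.04804459]), 'width': 0.08806455661388282}
scene {'fov_y': 46.08557936635807, 'cx': 324.74120827117764, 'cy': 202.4947952386826, 'k1': 0.02712994693520799, 'xyz': array([ 1.22352055, -0.21411207,  0.94960013]), 'rotation': array([0.75567595, 0.2682391 , 0.19637286, 0.5643043 ]), 'shot': 1}
side {'fov_y': 50.022863185218256, 'cx': 310.9227800088068, 'cy': 204.00621771103368, 'k1': -0.07873807826038656, 'xyz': array([-0.00717992, -0.51477548,  0.85258604]), 'rotation': array([ 0.86323012,  0.33156975, -0.1385613 , -0.35453635]), 'shot': 2}
wrist {'fov_y': 64.79331914478668, 'cx': 317.74982537676414, 'cy': 204.1194993121465, 'k1': -0.02877648687320057, 'T_tool_cam': array([[ 5.53858865e-04,  9.59397632e-01,  2.82056514e-01,
         7.19969065e-02],
       [ 9.99999460e-01, -2.83271538e-04, -1.00011349e-03,
        -9.52309145e-05],
       [-8.79607929e-04,  2.82056915e-01, -9.59397271e-01,
        -1.45285334e-01],
       [ 0.00000000e+00,  0.00000000e+00,  0.00000000e+00,
         1.00000000e+00]]), 'shot': 3}
```

View pics/scene0.png

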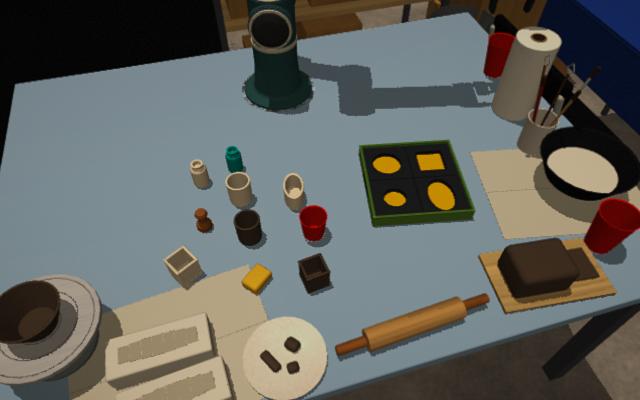

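View pics/side0.png

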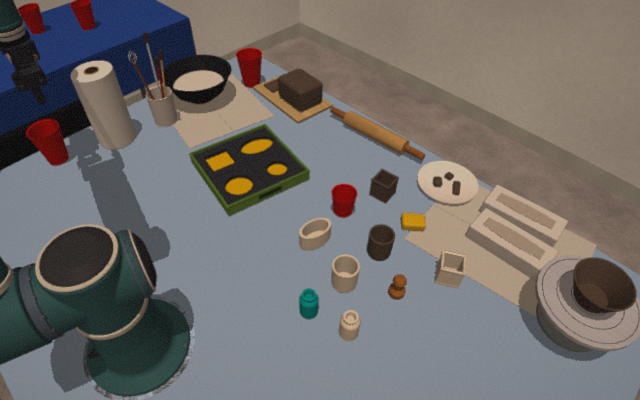

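View pics/wrist0.png

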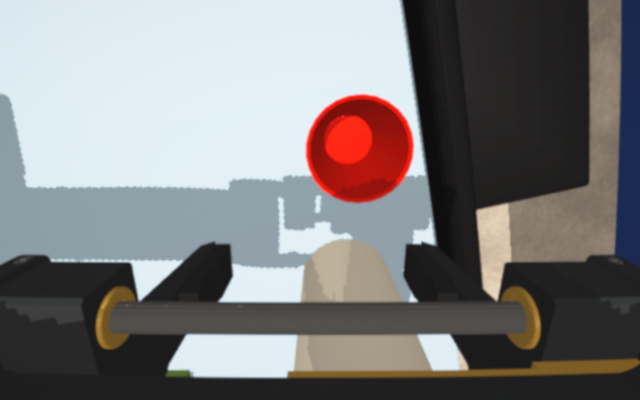

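```bash
cat > h.py <<'E'
from workcell import monitor, camera, models, workorder
import cv2,numpy as np
from scipy.spatial.transform import Rotation as R
def rot(q): return R.from_quat([q[1],q[2],q[3],q[0]]).as_matrix()
def pose(c,st=None):
    if "T_tool_cam" in c:
        T=np.eye(4);T[:3,:3]=rot(st["tcp_rot"]);T[:3,3]=st["ee_pos"];return T@c["T_tool_cam"]
    T=np.eye(4);T[:3,:3]=rot(c["rotation"]);T[:3,3]=c["xyz"];return T
def cloud(c,st=None):
    f=200/np.tan(np.radians(c["fov_y"]/2))
    K=np.array([[f,0,c["cx"]],[0,f,c["cy"]],[0,0,1]])
    u,v=np.meshgrid(np.arange(640.),np.arange(400.))
    p=cv2.undistortPoints(np.stack([u,v],-1).reshape(-1,1,2),K,np.array([c["k1"],0,0,0,0.])).reshape(400,640,2)
    d=c["depth"]; P=np.stack([p[...,0]*d,-p[...,1]*d,-d],-1)
    T=pose(c,st); W=P@T[:3,:3].T+T[:3,3]; W[d<=0]=np.nan
    return W
def proj(c,X,st=None):
    f=200/np.tan(np.radians(c["fov_y"]/2))
    T=np.linalg.inv(pose(c,st)); X=np.atleast_2d(X)@T[:3,:3].T+T[:3,3]
    a=X[:,0]/-X[:,2];b=-X[:,1]/-X[:,2];s=1+c["k1"]*(a*a+b*b)
    return np.stack([f*a*s+c["cx"],f*b*s+c["cy"]],1)
E
python3 - <<'E'
from h import *
names="dry_cup dry_pot dry_vase dry_dish damp_cup damp_pot nest_cup nest_pot nest_vase nest_dish".split()
for n in ["scene","side"]:
    c=camera(n);W=cloud(c)
    t=W[np.isfinite(W[...,0])]; 
    img=c["img"]
    for l in names:
        for m in models.masks_of(c,l)[:4]:
            P=W[m["region"]];P=P[np.isfinite(P[:,0])]
            bgr=img[m["region"]].mean(0).astype(int)
            if len(P)<10: print(n,l,m["score"],"few");continue
            top=np.percentile(P[:,2],98); Q=P[P[:,2]>top-.008]
            print(n,l,round(m["score"],2),np.round(m["pixel"]),bgr,len(P),"med",np.median(P,0).round(3),"min",np.percentile(P,2,axis=0).round(3),"max",np.percentile(P,98,axis=0).round(3),"rim",((Q.min(0)+Q.max(0))/2).round(3))
E
```

```text
scene dry_cup 0.94 [190. 235.] [ 75  97 111] 777 med [ 0.434 -0.196  0.046] min [ 0.363 -0.225  0.002] max [ 0.45  -0.167  0.074] rim [ 0.42  -0.196  0.071]
scene dry_pot 0.84 [266. 184.] [ 79 102 116] 1021 med [ 0.608 -0.355  0.037] min [ 0.541 -0.39   0.001] max [ 0.638 -0.322  0.064] rim [ 0.604 -0.355  0.061]
scene dry_vase 0.72 [161. 231.] [67 77 15] 400 med [ 0.323 -0.192  0.052] min [ 0.271 -0.211  0.002] max [ 0.335 -0.171  0.075] rim [ 0.345 -0.191  0.073]
scene dry_dish 0.71 [189. 292.] [ 86 114 131] 628 med [ 0.451 -0.063  0.033] min [ 0.421 -0.089  0.006] max [ 0.5   -0.041  0.056] rim [ 0.459 -0.064  0.054]
scene damp_cup 0.69 [226. 249.] [17 24 32] 780 med [ 0.557 -0.197  0.048] min [ 0.517 -0.223  0.008] max [ 0.574 -0.17   0.074] rim [ 0.544 -0.197  0.071]
scene damp_cup 0.5 [274. 315.] [22 29 38] 919 med [ 0.704 -0.079  0.04 ] min [ 0.679 -0.108  0.004] max [ 0.733 -0.053  0.064] rim [ 0.705 -0.08   0.062]
scene damp_pot 0.77 [275. 314.] [20 28 37] 895 med [ 0.704 -0.079  0.041] min [ 0.679 -0.108  0.006] max [ 0.733 -0.053  0.064] rim [ 0.705 -0.08   0.062]
scene ne
[... 1686 characters left out ...]
2.] [42 48 59] 715 med [ 0.69  -0.082  0.039] min [ 0.673 -0.109  0.001] max [ 0.73  -0.051  0.063] rim [ 0.7   -0.081  0.059]
side nest_cup 0.66 [184. 236.] [29 66 84] 1239 med [0.434 0.208 0.029] min [0.373 0.147 0.014] max [0.49  0.258 0.032] rim [0.431 0.204 0.03 ]
side nest_pot 0.84 [161. 218.] [29 64 81] 1127 med [0.457 0.324 0.029] min [0.395 0.259 0.014] max [0.513 0.377 0.033] rim [0.456 0.318 0.03 ]
side nest_vase 0.57 [170. 276.] [34 52 62] 1170 med [0.551 0.184 0.029] min [0.488 0.12  0.014] max [0.606 0.237 0.033] rim [0.549 0.177 0.032]
side nest_dish 0.84 [146. 258.] [28 64 82] 1085 med [0.573 0.302 0.028] min [0.507 0.234 0.014] max [0.633 0.353 0.033] rim [0.57  0.296 0.031]
```

```bash
cat > fit.py <<'E'
from h import *
from scipy.optimize import least_squares
def rect(P): 
    r=cv2.minAreaRect((P[:,:2]*1000).astype(np.float32)); return np.round(r[0],1),np.round(r[1],1),round(r[2],1)
cs=[camera("scene"),camera("side")]; Ws=[cloud(c) for c in cs]
W=np.concatenate([w.reshape(-1,3) for w in Ws]); I=np.concatenate([c["img"].reshape(-1,3) for c in cs]).astype(int)
cid=np.repeat([0,1],len(W)//2)
ok=np.isfinite(W[:,0])
def near(x,y,r,z0,z1): return ok&(np.hypot(W[:,0]-x,W[:,1]-y)<r)&(W[:,2]>z0)&(W[:,2]<z1)
for k in (0,1,None):
  s=(cid==k) if k is not None else ok
  print("cam",k)
  for l,x,y,r,h in [("cup",.4195,-.196,.045,.07),("pot",.603,-.356,.05,.06),("vase",.331,-.289,.04,.072),("dish",.457,-.064,.06,.052),("dcup",.544,-.196,.045,.07),("dpot",.702,-.081,.05,.06)]:
    P=W[near(x,y,r,h-.006,h+.012)&s]; print(l,len(P),rect(P), "ellipse",np.round(cv2.fitEllipse(cv2.convexHull((P[:,:2]*1000).astype(np.float32)))[0:3] if 0 else 0))
    if l=="dish":
        hl=cv2.convexHull((P[:,:2]*1000).astype(np.float32)); e=cv2.fitEllipse(hl); print("   ell",e)
  g=near(.5,.25,.22,.02,.05)&s&(I[:,1]>I[:,2]+8)&(I[:,1]>I[:,0]+8)
  print("tray green",g.sum(),rect(W[g]),"z",np.percentile(W[g][:,2],95))
  y=near(.5,.25,.16,.0,.03)&s&(I[:,2]>110)&(I[:,0]<60)
  for l,a,b in [("cup",.43,.202),("pot",.4555,.318),("vase",.548,.177),("dish",.571,.295)]:
    P=W[y&near(a,b,.06,0,.03)]; print(l,len(P),np.median(P[:,2]).round(3),rect(P))
  t=ok&s&(np.hypot(W[:,0]-.5,W[:,1])<.3)&(abs(W[:,2])<.008); print("table z",np.median(W[t][:,2]))
for l,x,y in [("red",.58,-.02)]:
    P=W[near(x,y,.06,.085,.2)]; print(l,len(P)); P=W[near(x,y,.07,.065,.2)]; print(rect(P) if len(P) else 0, P[:,2].max() if len(P) else 0)
E
python3 fit.py
python3 - <<'E'
import sys;sys.path.insert(0,'.')
from h import *
# top-down height map of merged clouds
cs=[camera("scene"),camera("side")]
H=np.zeros((450,500,3),np.uint8)
for c in cs:
    W=cloud(c); m=np.isfinite(W[...,0])&(W[...,2]<.2)
    P=W[m];C=c["img"][m]; o=np.argsort(P[:,2]);P=P[o];C=C[o]
    r=((.8-P[:,0])*700).astype(int);q=((.4-P[:,1])*550).astype(int)
    k=(r>=0)&(r<450)&(q>=0)&(q<500);H[r[k],q[k]]=C[k]
cv2.imwrite("pics/top.png",H)
E
```

```text
cam 0
cup 191 (array([ 420.5, -196.5]), array([60.4, 60. ]), 77.3) ellipse 0
pot 301 (array([ 604.1, -355.8]), array([57.4, 54. ]), 30.0) ellipse 0
vase 75 (array([ 336.1, -285.9]), array([28.4, 29.8]), 68.4) ellipse 0
dish 214 (array([457.3, -63.5]), array([50.6, 89.8]), 75.6) ellipse 0
   ell ((458.0364074707031, -64.32859802246094), (50.80800247192383, 88.17552185058594), 79.20748901367188)
dcup 217 (array([ 544.5, -196. ]), array([59.7, 60.9]), 58.2) ellipse 0
dpot 298 (array([704.2, -80. ]), array([56.5, 54.8]), 7.9) ellipse 0
tray green 1549 (array([501.5, 249.1]), array([256.4, 259.1]), 78.7) z 0.04027440748833557
cup 341 0.017 (array([426.2, 204.3]), array([65., 64.]), 14.3)
pot 366 0.018 (array([452.3, 321.7]), array([65.4, 72.4]), 78.4)
vase 232 0.018 (array([542.9, 180.9]), array([48.7, 49.9]), 6.2)
dish 546 0.018 (array([569.7, 298.8]), array([60.8, 96. ]), 85.1)
table z 0.0022077110474409967
cam 1
cup 251 (array([ 419.4, -196.1]), array([62.6, 58.9]), 43.4) ellipse 0
pot 287 (array([ 603.3, -357. ]), array([58. , 56.8]), 29.7) ellipse 0
vase 128 (array([ 334.3, -286.4]),
[... 1036 characters left out ...]
ll ((457.3005676269531, -64.3133544921875), (52.1303825378418, 89.08821105957031), 80.09087371826172)
dcup 437 (array([ 543.8, -197. ]), array([62. , 61.5]), 64.9) ellipse 0
dpot 483 (array([703., -80.]), array([59.4, 55.5]), 6.7) ellipse 0
tray green 2715 (array([501.5, 248.9]), array([261.8, 258.5]), 78.9) z 0.03972999673614809
cup 696 0.016 (array([430. , 206.2]), array([77.8, 65.4]), 11.2)
pot 679 0.017 (array([453.9, 322.3]), array([68.9, 74.3]), 80.9)
vase 405 0.017 (array([548.9, 179.8]), array([56.8, 55.5]), 45.8)
dish 859 0.017 (array([572.1, 299.1]), array([ 61.9, 103.7]), 85.1)
table z 0.00197840536485705
red 0
(array([578.9, -45.6]), array([67.3, 65.7]), 26.7) 0.07650601392013068
```

View pics/top.png

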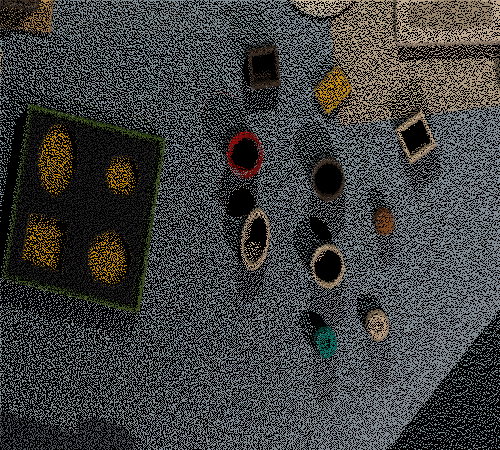

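```bash
python3 - <<'E'
from h import *
for n in ["scene","side"]:
    W=cloud(camera(n)); 
    m=np.isfinite(W[...,0])&(W[...,2]>.085)&(W[...,0]>0.1)&(W[...,0]<.95)&(abs(W[...,1])<.85)
    P=W[m]; g=np.round(P[:,:2]/.04).astype(int)
    for k in np.unique(g,axis=0):
        q=P[(g==k).all(1)]
        if len(q)>15: print(n,(k*.04).round(2),q[:,2].max().round(3),len(q))
E
```

```text
scene [0.12 0.  ] 0.28 20
scene [0.12 0.64] 0.122 48
scene [0.12 0.68] 0.117 29
scene [0.12 0.72] 0.122 35
scene [0.12 0.76] 0.121 26
scene [0.16 0.6 ] 0.281 82
scene [0.16 0.68] 0.273 147
scene [0.16 0.72] 0.279 87
scene [0.24 0.64] 0.247 32
scene [0.24 0.68] 0.247 33
scene [0.28 0.6 ] 0.247 321
scene [0.28 0.64] 0.247 123
scene [0.28 0.68] 0.249 118
scene [0.28 0.72] 0.249 32
scene [0.28 0.76] 0.102 39
scene [0.28 0.8 ] 0.103 58
scene [0.32 0.6 ] 0.246 787
scene [0.32 0.64] 0.249 186
scene [0.32 0.68] 0.249 140
scene [0.32 0.72] 0.247 42
scene [0.32 0.76] 0.103 45
scene [0.32 0.8 ] 0.103 43
scene [0.36 0.6 ] 0.244 44
scene [0.36 0.64] 0.248 818
scene [0.36 0.68] 0.246 274
scene [0.36 0.76] 0.1 21
scene [0.36 0.8 ] 0.103 49
scene [0.4 0.6] 0.271 72
scene [0.44 0.6 ] 0.255 116
scene [0.44 0.64] 0.16 136
scene [0.44 0.68] 0.246 161
scene [0.48 0.56] 0.256 52
scene [0.48 0.6 ] 0.217 209
scene [0.48 0.64] 0.188 116
scene [0.48 0.68] 0.281 129
scene [0.52 0.6 ] 0.105 71
scene [0.52 0.64] 0.231 199
scene [0.52 0.68] 0.258 127
scene [0.52 0.72] 0.103 144
scene [0.56 0.56] 0.104 35
scene [0
[... 3778 characters left out ...]
68] 0.103 53
side [0.72 0.72] 0.099 51
side [ 0.76 -0.72] 0.102 48
side [ 0.76 -0.68] 0.16 41
side [ 0.76 -0.64] 0.162 333
side [ 0.76 -0.6 ] 0.161 316
side [ 0.76 -0.56] 0.16 142
side [ 0.76 -0.52] 0.101 66
side [0.76 0.56] 0.121 60
side [0.76 0.6 ] 0.121 57
side [ 0.8  -0.56] 0.101 27
side [0.8  0.32] 0.098 36
side [0.8  0.36] 0.097 81
side [0.8 0.4] 0.098 70
side [0.8  0.44] 0.098 45
side [0.8  0.56] 0.122 81
side [0.8  0.64] 0.123 91
side [0.84 0.32] 0.097 50
side [0.84 0.36] 0.097 86
side [0.84 0.4 ] 0.099 78
side [0.84 0.44] 0.096 41
side [0.84 0.6 ] 0.12 68
side [0.84 0.64] 0.122 62
side [0.88 0.32] 0.096 24
side [0.88 0.36] 0.096 39
side [0.88 0.4 ] 0.097 42
side [0.88 0.44] 0.094 29
```

```bash
cat > plan.py <<'E'
import sys
from h import *
st=monitor.read_state(); Rm=rot(st["tcp_rot"]);p=st["ee_pos"]
phi=np.degrees(np.arctan2(Rm[1,1],Rm[0,1]))
print("t",round(st["time_s"],2),"p",(p*1000).round(1),"phi",phi.round(1),"w",round(st["width"]*1000,1),"F",st["force"].round(1),"j",np.degrees(st["joint_pos"]).round(0))
if len(sys.argv)>1:
    x,y,z,ph=map(float,sys.argv[1:5])
    d=Rm.T@(np.array([x,y,z])/1000-p)*100
    turn=(phi-ph+90)%180-90
    print("shift cm (before turn)",d.round(2),"turn",turn.round(1),"dist",np.linalg.norm(d).round(1),"rows>=",np.ceil(np.linalg.norm(d)/2.8))
E
python3 plan.py 420 200 330 78.7
```

```text
t 1.55 p [152.4 657.5 238.7] phi 76.9 w 88.0 F [ 0.2 -0.2  0.3] j [75. 15. 92. -0. 73. -2.]
shift cm (before turn) [-36.4  -38.53  -9.13] turn -1.8 dist 53.8 rows>= 20.0
```

Emit:
move_arm(rows=[[-1, [0, 0, -3], 0], [-1, [0, 0, -3], 0], [-1, [0, 0, -3], 0], [-1, [-2, -2.1, 0], 0], [-1, [-2, -2.1, 0], 0], [-1, [-2, -2.1, 0], 0], [-1, [-2, -2.1, 0], 0], [-1, [-2, -2.1, 0], 0], [-1, [-2, -2.1, 0], 0], [-1, [-2, -2.1, 0], 0]], grip_force=12)

```text
time_s: 2.38
ee_pos: [0.2561, 0.4815, 0.3288]
tcp_rot: [0.0, 0.114, 0.994, 0.0]
force: [-0.0, -0.5, 0.4]
width: 0.0879
```

Emit:
move_arm(rows=[[-1, [-2, -2.1, 0], 0], [-1, [-2, -2.1, 0], 0], [-1, [-2, -2.1, 0], 0], [-1, [-2, -2.1, 0], 0], [-1, [-2, -2.1, 0], 0], [-1, [-2, -2.1, 0], 0], [-1, [-2, -2.1, 0], 0], [-1, [-2, -2.1, 0], 0], [-1, [-2, -2.1, 0], 0], [-1, [0, 0, 0], 0]])

```text
time_s: 3.22
ee_pos: [0.3902, 0.2544, 0.329]
tcp_rot: [0.001, 0.116, 0.993, -0.001]
force: [0.6, 0.0, 0.4]
width: 0.0882
```

```bash
python3 plan.py 457 -64 150 80
```

```text
t 3.22 p [390.2 254.4 329. ] phi 76.7 w 88.2 F [0.6 0.  0.4] j [ 30. -11. 109.  -0.  81. -47.]
shift cm (before turn) [-13.78 -29.43  17.97] turn -3.3 dist 37.1 rows>= 14.0
```

Emit:
move_arm(rows=[[-1, [-1, -2.1, 0.5], 0], [-1, [-1, -2.1, 0.5], 0], [-1, [-1, -2.1, 1.2], 0], [-1, [-1, -2.1, 1.2], 0], [-1, [-1, -2.1, 1.2], 0], [-1, [-1, -2.1, 1.2], 0], [-1, [-1, -2.1, 1.2], 0], [-1, [-1, -2.1, 1.2], -1.5], [-1, [-1, -2.1, 1.2], -1.5], [-1, [-1, -2.1, 1.2], 0]])

```text
time_s: 4.05
ee_pos: [0.4401, 0.0307, 0.2224]
tcp_rot: [0.0, 0.087, 0.996, 0.0]
force: [1.2, -0.5, 0.5]
width: 0.0883
```

Emit:
move_arm(rows=[[-1, [-1, -2.1, 1.2], 0], [-1, [-1, -2.1, 1.2], 0], [-1, [-1, -2.1, 1.2], 0], [-1, [-1, -2.1, 1.2], 0], [-1, [0, 0, 0], 0], [-1, [0, 0, 0], 0]])

```text
time_s: 4.55
ee_pos: [0.4644, -0.0585, 0.174]
tcp_rot: [-0.001, 0.089, 0.996, 0.0]
force: [-0.5, 0.6, 0.4]
width: 0.0881
```

```bash
python3 plan.py 457 -64 150 80; cat > wr.py <<'E'
import sys
from h import *
st=monitor.read_state();c=camera("wrist");W=cloud(c,st)
cv2.imwrite(f"pics/{sys.argv[1]}.png",c["img"])
x,y,r,z0,z1=[float(a)/1000 for a in sys.argv[2:7]]
m=np.isfinite(W[...,0])&(np.hypot(W[...,0]-x,W[...,1]-y)<r)&(W[...,2]>z0)&(W[...,2]<z1)
P=(W[m][:,:2]*1000).astype(np.float32); print(len(P),"z",(np.percentile(W[m][:,2],[5,50,95])*1000).round(1))
print("rect",np.round(np.hstack([np.array(a).ravel() for a in cv2.minAreaRect(P)]),1))
h=cv2.convexHull(P)
if len(h)>=5: print("ell",np.round(np.hstack([np.array(a).ravel() for a in cv2.fitEllipse(h)]),1))
E
python3 wr.py w1 457 -64 60 42 62
```

```text
t 4.55 p [464.4 -58.5 174. ] phi 79.8 w 88.1 F [-0.5  0.6  0.4] j [-10.  -5. 120.   0.  64. -90.]
shift cm (before turn) [ 0.62 -0.67  2.41] turn -0.2 dist 2.6 rows>= 1.0
1759 z [45.3 51.1 52.3]
rect [458.3 -64.2  51.1  86.8  77.9]
ell [458.4 -64.3  51.4  86.8  79.1]
```

View pics/w1.png

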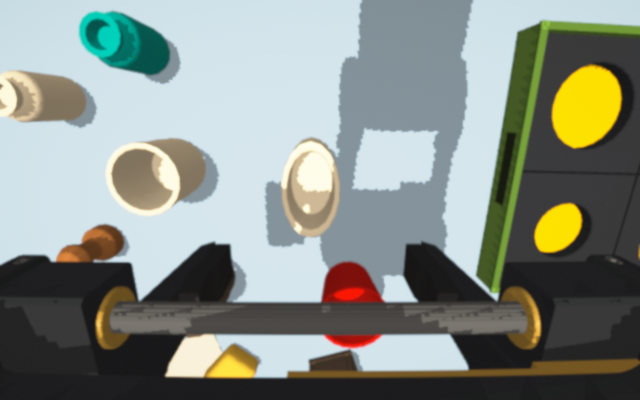

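```bash
python3 plan.py 458 -64.2 25 79.4
```

```text
t 4.6 p [464.7 -58.  174.7] phi 79.9 w 88.0 F [ 0.3 -0.1  1. ] j [-10.  -5. 120.   0.  64. -90.]
shift cm (before turn) [ 0.54 -0.74 14.97] turn 0.5 dist 15.0 rows>= 6.0
```

Emit:
move_arm(rows=[[-1, [0.55, -0.72, 0], 0], [-1, [0, 0, 2.5], 0], [-1, [0, 0, 2.5], 0], [-1, [0, 0, 2.5], 0], [-1, [0, 0, 2.5], 0], [-1, [0, 0, 2], 0], [-1, [0, 0, 1.5], 0], [-1, [0, 0, 1.4], 0], [-1, [0, 0, 0], 0], [-1, [0, 0, 0], 0]])

```text
time_s: 5.43
ee_pos: [0.4576, -0.0639, 0.0259]
tcp_rot: [-0.0, 0.087, 0.996, 0.0]
force: [0.8, 0.3, 0.3]
width: 0.0879
```

```bash
python3 plan.py 458 -64.2 25 79.4
```

```text
t 5.43 p [457.6 -63.9  25.9] phi 80.0 w 87.9 F [0.8 0.3 0.3] j [-11.   6. 128.   0.  46. -91.]
shift cm (before turn) [-0.05 -0.03  0.09] turn 0.6 dist 0.1 rows>= 1.0
```

Well placed; close gently.

Emit:
move_arm(rows=[[-0.3, [0, 0, 0], 0], [0, [0, 0, 0], 0], [0.2, [0, 0, 0], 0], [0.4, [0, 0, 0], 0], [1, [0, 0, 0], 0], [1, [0, 0, 0], 0], [1, [0, 0, 0], 0], [1, [0, 0, 0], 0]], grip_force=15)

```text
time_s: 6.1
ee_pos: [0.4584, -0.0646, 0.0261]
tcp_rot: [0.0, 0.088, 0.996, 0.0]
force: [-0.2, 0.2, 3.7]
width: 0.0504
```

Emit:
move_arm(rows=[[1, [0, 0, -0.5], 0], [1, [0, 0, -1], 0], [1, [0, 0, -2], 0], [1, [0, 0, -2.5], 0], [1, [0, 0, -2.5], 0], [1, [0, 0, -2.5], 0], [1, [0, 0, -1], 0], [1, [0, 0, 0], 0]])

```text
time_s: 6.77
ee_pos: [0.4604, -0.065, 0.1491]
tcp_rot: [0.003, 0.088, 0.996, -0.0]
force: [-0.0, -1.4, -1.9]
width: 0.0506
```

```bash
python3 plan.py 572 296 140 78.7
```

```text
t 6.77 p [460.4 -65.  149.1] phi 80.0 w 50.6 F [-0.  -1.4 -1.9] j [-11.  -4. 123.  -0.  61. -91.]
shift cm (before turn) [-4.68 37.5   0.93] turn 1.3 dist 37.8 rows>= 14.0
```

Emit:
move_arm(rows=[[1, [-0.2, 1, 0], 0], [1, [-0.3, 2, 0], 0], [1, [-0.3, 2.6, 0], 0], [1, [-0.3, 2.7, 0], 0], [1, [-0.35, 2.7, 0], 0], [1, [-0.35, 2.7, 0], 0], [1, [-0.35, 2.7, 0], 0], [1, [-0.35, 2.7, 0], 0], [1, [-0.35, 2.7, 0], 0.5], [1, [-0.35, 2.7, 0], 0.5]])

```text
time_s: 7.6
ee_pos: [0.5309, 0.1727, 0.1426]
tcp_rot: [-0.002, 0.096, 0.995, -0.001]
force: [0.4, -0.7, -1.0]
width: 0.0504
```

Emit:
move_arm(rows=[[1, [-0.4, 2.7, 0], 0], [1, [-0.4, 2.7, 0], 0], [1, [-0.4, 2.7, 0], 0], [1, [-0.3, 2.3, 0], 0], [1, [-0.2, 1.5, 0], 0], [1, [0, 0.7, 0], 0], [1, [0, 0, 0], 0], [1, [0, 0, 0], 0]])

```text
time_s: 8.27
ee_pos: [0.5725, 0.2908, 0.1444]
tcp_rot: [-0.001, 0.096, 0.995, -0.001]
force: [-0.5, -0.0, -0.6]
width: 0.051
```

```bash
python3 plan.py 572 296 140 78.7; cat > tray.py <<'E'
import sys
from h import *
st=monitor.read_state();c=camera("wrist");W=cloud(c,st);I=c["img"].astype(int)
cv2.imwrite(f"pics/{sys.argv[1]}.png",c["img"])
y=np.isfinite(W[...,0])&(I[...,2]>120)&(I[...,0]<60)&(I[...,1]>90)&(W[...,2]<.03)
n,lab,s,ct=cv2.connectedComponentsWithStats(y.astype(np.uint8))
for i in range(1,n):
    if s[i,4]<150: continue
    m=lab==i;P=(W[m][:,:2]*1000).astype(np.float32)
    print(s[i],"z",(np.median(W[m][:,2])*1000).round(1),"rect",np.round(np.hstack([np.array(a).ravel() for a in cv2.minAreaRect(P)]),1))
E
python3 tray.py w2
```

```text
t 8.27 p [572.5 290.8 144.4] phi 79.0 w 51.0 F [-0.5 -0.  -0.6] j [ 25.  16. 101.  -0.  63. -54.]
shift cm (before turn) [0.14 0.5  0.43] turn 0.3 dist 0.7 rows>= 1.0
[ 129    0   89   99 6966] z 14.2 rect [432.5 201.   76.5  74.2  78.2]
[ 280    0   92   95 8326] z 14.3 rect [454.9 319.1  70.7  70.8  78.5]
[ 286  137   75   68 2165] z 14.4 rect [549.8 305.9  69.1  51.2  64.4]
[ 159  164   61   61 2872] z 14.3 rect [549.4 178.4  58.   59.6  14.2]
```

View pics/w2.png

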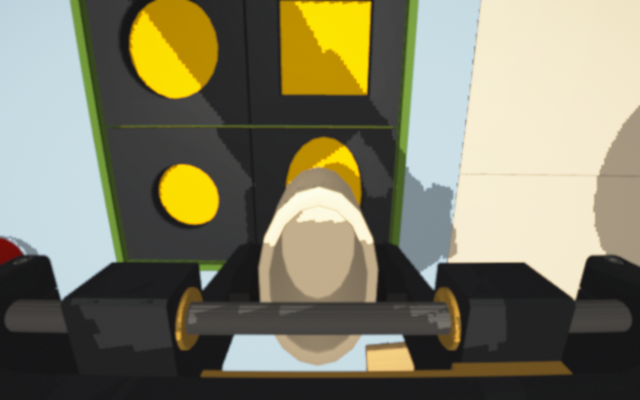

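Emit:
move_arm(rows=[[1, [0.15, 0.5, 0], 0.3], [1, [0, 0, 2], 0], [1, [0, 0, 2.5], 0], [1, [0, 0, 2], 0], [1, [0, 0, 1], 0], [1, [0, 0, 0.5], 0], [1, [0, 0, 0], 0], [1, [0, 0, 0], 0]])

```text
time_s: 8.98
ee_pos: [0.5735, 0.2966, 0.0666]
tcp_rot: [0.0, 0.099, 0.995, 0.0]
force: [0.2, 0.1, -1.8]
width: 0.0504
```

```bash
python3 plan.py 572.6 296 41 78.7;python3 - <<'E'
from h import *
for n in ["scene","side"]:
    i=camera(n)["img"]; r=i[110:260,330:530] if n=="scene" else i[80:260,150:350]
    cv2.imwrite(f"pics/{n}1.png",cv2.resize(r,None,fx=3,fy=3))
E
```

```text
t 8.98 p [573.5 296.6  66.6] phi 78.6 w 50.4 F [ 0.2  0.1 -1.8] j [ 25.  21. 104.  -0.  55. -53.]
shift cm (before turn) [ 0.08 -0.08  2.56] turn -0.1 dist 2.6 rows>= 1.0
```

View pics/scene1.png

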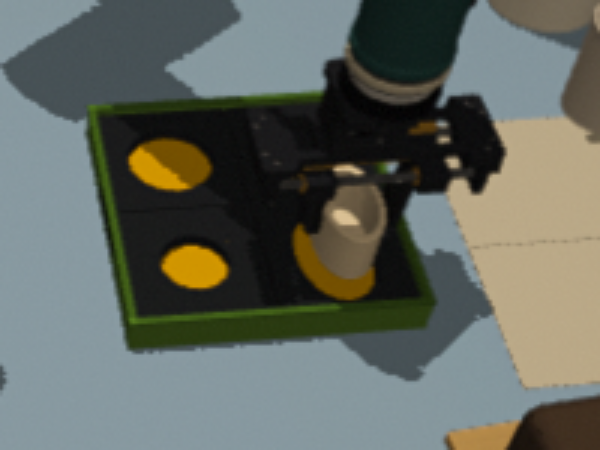

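View pics/side1.png

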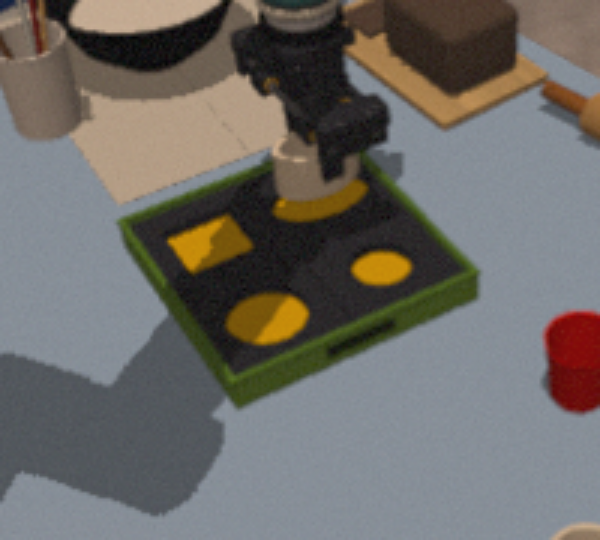

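Emit:
move_arm(rows=[[1, [0.08, -0.08, 1], 0], [1, [0, 0, 0.8], 0], [1, [0, 0, 0.3], 0], [1, [0, 0, 0.15], 0], [1, [0, 0, 0.1], 0], [1, [0, 0, 0.1], 0], [1, [0, 0, 0], 0]])

```text
time_s: 9.67
ee_pos: [0.5721, 0.2961, 0.0414]
tcp_rot: [0.0, 0.099, 0.995, 0.0]
force: [-0.1, 0.2, -0.9]
width: 0.0506
```

Emit:
move_arm(rows=[[1, [0, 0, 0.05], 0], [1, [0, 0, 0.05], 0], [1, [0, 0, 0], 0]])

```text
time_s: 9.92
ee_pos: [0.5724, 0.2962, 0.0412]
tcp_rot: [0.0, 0.099, 0.995, 0.0]
force: [-1.1, -1.1, 4.1]
width: 0.0503
```

Emit:
move_arm(rows=[[0.1, [0, 0, 0], 0], [0, [0, 0, 0], 0], [-0.2, [0, 0, 0], 0], [-0.5, [0, 0, 0], 0], [-1, [0, 0, 0], 0], [-1, [0, 0, 0], 0], [-1, [0, 0, 0], 0]])

```text
time_s: 10.5
ee_pos: [0.5719, 0.2959, 0.0399]
tcp_rot: [-0.0, 0.099, 0.995, -0.0]
force: [-0.2, -0.2, -0.2]
width: 0.0771
```

Emit:
move_arm(rows=[[-1, [0, 0, -0.5], 0], [-1, [0, 0, -1], 0], [-1, [0, 0, -2.5], 0], [-1, [0, 0, -2.5], 0], [-1, [0, 0, -2.5], 0], [-1, [0, 0, -2], 0], [-1, [0, 0, -1], 0], [-1, [0, 0, 0], 0]])

```text
time_s: 11.17
ee_pos: [0.5742, 0.297, 0.1646]
tcp_rot: [0.003, 0.099, 0.995, 0.002]
force: [0.9, 0.2, 0.0]
width: 0.0883
```

```bash
python3 plan.py 420 -196 170 90; python3 wr.py w3 572 296 60 50 80
```

```text
t 11.17 p [574.2 297.  164.6] phi 78.7 w 88.3 F [0.9 0.2 0. ] j [ 25.  15. 100.  -0.  64. -54.]
shift cm (before turn) [  5.41 -51.37  -0.79] turn -11.3 dist 51.7 rows>= 19.0
2318 z [54.2 65.9 67.2]
rect [572.3 296.2  51.1  87.2  76.2]
ell [572.2 296.1  51.3  87.   78.2]
```

View pics/w3.png

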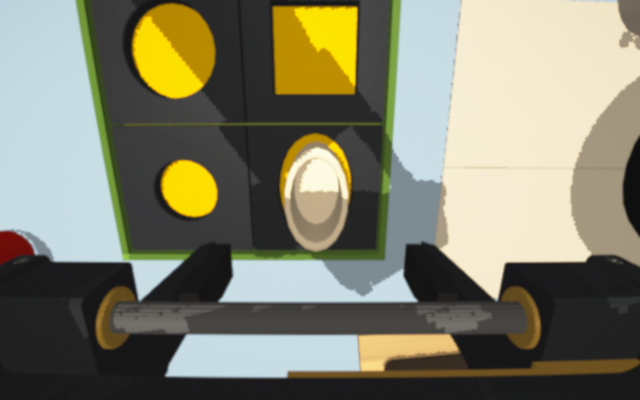

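Emit:
move_arm(rows=[[-1, [0.2, -1.2, 0], 0], [-1, [0.3, -2.5, 0], 0], [-1, [0.3, -2.9, 0], 0], [-1, [0.3, -2.9, 0], 0], [-1, [0.3, -2.9, 0], 0], [-1, [0.3, -2.9, 0], 0], [-1, [0.3, -2.9, 0], 0], [-1, [0.3, -2.9, 0], 0], [-1, [0.3, -2.9, 0], 0], [-1, [0.3, -2.9, 0], 0]])

```text
time_s: 12.05
ee_pos: [0.4877, 0.0361, 0.1578]
tcp_rot: [-0.002, 0.099, 0.995, -0.0]
force: [-0.5, 0.2, 0.4]
width: 0.0882
```

Emit:
move_arm(rows=[[-1, [0.3, -2.9, 0], 0], [-1, [0.3, -2.9, 0], 0], [-1, [0.3, -2.9, 0], 0], [-1, [0.3, -2.9, 0], 0], [-1, [0.3, -2.9, 0], 0], [-1, [0.3, -2.9, 0], 0], [-1, [0.2, -2.7, 0], 0], [-1, [0.1, -2.2, 0], 0], [-1, [0.1, -1, 0], 0], [-1, [0, 0, 0], 0]])

```text
time_s: 12.88
ee_pos: [0.4211, -0.1872, 0.1585]
tcp_rot: [-0.002, 0.1, 0.995, 0.0]
force: [0.3, 0.7, 0.4]
width: 0.0884
```

```bash
python3 plan.py 420 -196 170 78.7; python3 wr.py w4 420 -196 45 60 80; python3 plan.py 420 -196 170 78.7
```

```text
t 12.88 p [ 421.1 -187.2  158.5] phi 78.5 w 88.4 F [0.3 0.7 0.4] j [ -27.   -4.  122.   -0.   63. -106.]
shift cm (before turn) [-0.06 -0.88 -1.15] turn -0.2 dist 1.4 rows>= 1.0
1748 z [61.8 68.9 70.2]
rect [ 420.1 -196.3   60.3   60.3   20.6]
ell [ 420.3 -196.2   60.5   60.9   70.6]
t 12.93 p [ 421.7 -186.2  158.8] phi 78.5 w 88.1 F [0.3 0.2 0.1] j [ -27.   -4.  122.    0.   63. -105.]
shift cm (before turn) [-0.02 -1.   -1.12] turn -0.2 dist 1.5 rows>= 1.0
```

View pics/w4.png

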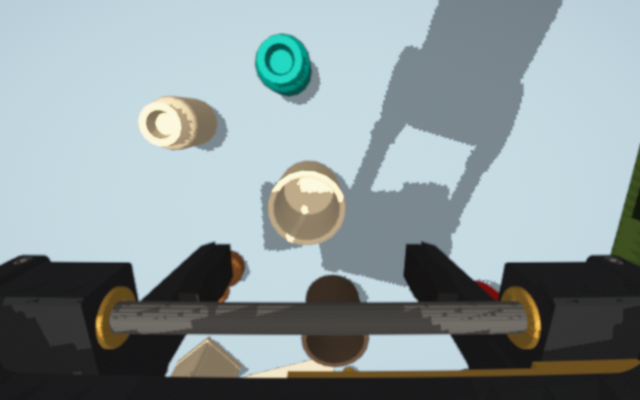

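Emit:
move_arm(rows=[[-1, [0, -1, 0], 0], [-1, [0, 0, 2], 0], [-1, [0, 0, 2.5], 0], [-1, [0, 0, 2.5], 0], [-1, [0, 0, 2.5], 0], [-1, [0, 0, 2], 0], [-1, [0, 0, 1], 0], [-1, [0, 0, 0.5], 0], [-1, [0, 0, 0], 0]])

```text
time_s: 13.68
ee_pos: [0.4207, -0.1952, 0.0293]
tcp_rot: [-0.001, 0.098, 0.995, 0.0]
force: [0.7, -0.6, 0.8]
width: 0.0879
```

```bash
python3 plan.py 420.2 -196.2 26 78.7
```

```text
t 13.68 p [ 420.7 -195.2   29.3] phi 78.7 w 87.9 F [ 0.7 -0.6  0.8] j [ -28.    6.  127.    0.   47. -107.]
shift cm (before turn) [ 0.03 -0.11  0.33] turn 0.0 dist 0.3 rows>= 1.0
```

Emit:
move_arm(rows=[[-0.4, [0, -0.1, 0.35], 0], [-0.1, [0, 0, 0], 0], [0.1, [0, 0, 0], 0], [0.3, [0, 0, 0], 0], [1, [0, 0, 0], 0], [1, [0, 0, 0], 0], [1, [0, 0, 0], 0]], grip_force=15)

```text
time_s: 14.27
ee_pos: [0.4218, -0.1973, 0.0276]
tcp_rot: [0.001, 0.099, 0.995, -0.0]
force: [-0.2, 1.0, 5.0]
width: 0.0607
```

```bash
python3 plan.py 432 201.5 160 78.7
```

```text
t 14.27 p [ 421.8 -197.3   27.6] phi 78.6 w 60.7 F [-0.2  1.   5. ] j [ -28.    6.  127.    0.   46. -107.]
shift cm (before turn) [  6.83  39.29 -13.27] turn -0.1 dist 42.0 rows>= 16.0
```

Emit:
move_arm(rows=[[1, [0, 0, -0.5], 0], [1, [0, 0, -1], 0], [1, [0, 0, -2], 0], [1, [0, 0, -2.5], 0], [1, [0, 0, -2.5], 0], [1, [0, 0, -2.5], 0], [1, [0, 0, -1.5], 0], [1, [0, 0, 0], 0]])

```text
time_s: 14.93
ee_pos: [0.4233, -0.1983, 0.1561]
tcp_rot: [0.003, 0.099, 0.995, -0.002]
force: [0.3, -0.1, -1.6]
width: 0.0607
```

```bash
python3 plan.py 432 201.5 150 78.7
```

```text
t 14.93 p [ 423.3 -198.3  156.1] phi 78.6 w 60.7 F [ 0.3 -0.1 -1.6] j [ -28.   -4.  122.   -0.   62. -107.]
shift cm (before turn) [ 7.02 39.37  0.47] turn -0.1 dist 40.0 rows>= 15.0
```

Emit:
move_arm(rows=[[1, [0.3, 1.2, 0], 0], [1, [0.4, 2.2, 0], 0], [1, [0.45, 2.6, 0], 0], [1, [0.45, 2.6, 0], 0], [1, [0.45, 2.6, 0], 0], [1, [0.45, 2.6, 0], 0], [1, [0.45, 2.6, 0], 0], [1, [0.45, 2.6, 0], 0], [1, [0.45, 2.6, 0], 0], [1, [0.45, 2.6, 0], 0]])

```text
time_s: 15.77
ee_pos: [0.4241, 0.0505, 0.1496]
tcp_rot: [-0.002, 0.099, 0.995, -0.0]
force: [-0.7, 0.1, -0.6]
width: 0.0605
```

Emit:
move_arm(rows=[[1, [0.45, 2.6, 0], 0], [1, [0.45, 2.6, 0], 0], [1, [0.45, 2.6, 0], 0], [1, [0.45, 2.6, 0], 0], [1, [0.45, 2.6, 0], 0], [1, [0.2, 1.5, 0], 0], [1, [0.1, 0.7, 0], 0], [1, [0, 0, 0], 0], [1, [0, 0, 0], 0]])

```text
time_s: 16.52
ee_pos: [0.4301, 0.2024, 0.1504]
tcp_rot: [-0.001, 0.098, 0.995, -0.001]
force: [0.2, 0.5, -1.8]
width: 0.0605
```

```bash
python3 plan.py 431.7 201.7 150 78.7
```

```text
t 16.52 p [430.1 202.4 150.4] phi 78.7 w 60.5 F [ 0.2  0.5 -1.8] j [ 22.  -2. 121.  -0.  62. -56.]
shift cm (before turn) [-0.17 -0.04  0.04] turn 0.0 dist 0.2 rows>= 1.0
```

Emit:
move_arm(rows=[[1, [-0.15, 0, 1], 0], [1, [0, 0, 2.5], 0], [1, [0, 0, 2.5], 0], [1, [0, 0, 2], 0], [1, [0, 0, 1.2], 0], [1, [0, 0, 0.7], 0], [1, [0, 0, 0.4], 0], [1, [0, 0, 0], 0], [1, [0, 0, 0], 0]])

```text
time_s: 17.27
ee_pos: [0.4334, 0.2023, 0.0491]
tcp_rot: [0.0, 0.099, 0.995, 0.0]
force: [-0.3, 0.2, -2.2]
width: 0.0611
```

```bash
python3 plan.py 431.7 201.7 42 78.7
```

```text
t 17.27 p [433.4 202.3  49.1] phi 78.6 w 61.1 F [-0.3  0.2 -2.2] j [ 22.   6. 125.  -0.  49. -57.]
shift cm (before turn) [ 0.15 -0.09  0.71] turn -0.1 dist 0.7 rows>= 1.0
```

Emit:
move_arm(rows=[[1, [0.1, -0.05, 0.3], 0], [1, [0, 0, 0.15], 0], [1, [0, 0, 0.1], 0], [1, [0, 0, 0.05], 0], [1, [0, 0, 0.05], 0], [1, [0, 0, 0], 0]])

```text
time_s: 17.77
ee_pos: [0.4321, 0.2024, 0.0427]
tcp_rot: [0.0, 0.099, 0.995, 0.0]
force: [0.1, -1.0, 0.8]
width: 0.0606
```

Emit:
move_arm(rows=[[1, [0, 0, 0.05], 0], [1, [0, 0, 0.05], 0], [1, [0, 0, 0], 0]])

```text
time_s: 18.02
ee_pos: [0.4322, 0.2025, 0.0425]
tcp_rot: [0.0, 0.099, 0.995, 0.0]
force: [-4.2, -0.1, 9.9]
width: 0.0603
```

Contact felt. Release.

Emit:
move_arm(rows=[[0.1, [0, 0, 0], 0], [-0.1, [0, 0, 0], 0], [-0.4, [0, 0, 0], 0], [-0.7, [0, 0, 0], 0], [-1, [0, 0, 0], 0], [-1, [0, 0, 0], 0], [-1, [0, 0, 0], 0]])

```text
time_s: 18.6
ee_pos: [0.4317, 0.2022, 0.041]
tcp_rot: [-0.0, 0.099, 0.995, -0.0]
force: [-0.8, -0.7, -0.3]
width: 0.0859
```

Emit:
move_arm(rows=[[-1, [0, 0, -0.5], 0], [-1, [0, 0, -1], 0], [-1, [0, 0, -2.5], 0], [-1, [0, 0, -2.5], 0], [-1, [0, 0, -2.5], 0], [-1, [0, 0, -2], 0], [-1, [0, 0, -1], 0], [-1, [0, 0, 0], 0]])

```text
time_s: 19.27
ee_pos: [0.4339, 0.2031, 0.1648]
tcp_rot: [0.003, 0.099, 0.995, 0.001]
force: [-0.3, 0.5, -0.1]
width: 0.0882
```

```bash
python3 wr.py w5 432 202 50 60 100;  python3 plan.py 334.5 -286 170 78.7
```

```text
2589 z [63.1 83.3 85.1]
rect [430.3 202.8  60.3  60.7  57.3]
ell [430.4 202.9  60.6  60.9  61.9]
t 19.32 p [432.8 202.6 162.7] phi 78.6 w 88.0 F [ 0.2 -0.2 -0.2] j [ 22.  -3. 120.   0.  63. -57.]
shift cm (before turn) [ 2.000e-02 -4.984e+01 -8.200e-01] turn -0.1 dist 49.8 rows>= 18.0
```

View pics/w5.png

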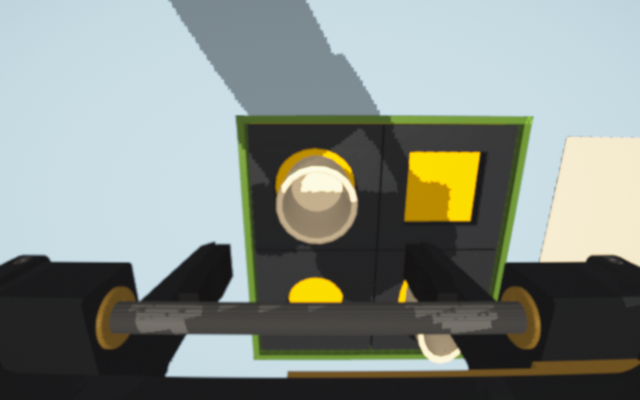

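Emit:
move_arm(rows=[[-1, [-0.3, -1.2, 0], 0], [-1, [-0.6, -2.5, 0], 0], [-1, [-0.6, -2.8, 0], 0], [-1, [-0.6, -2.8, 0], 0], [-1, [-0.6, -2.8, 0], 0], [-1, [-0.6, -2.8, 0], 0], [-1, [-0.6, -2.8, 0], 0], [-1, [-0.3, -2.8, 0], 0], [-1, [0, -2.8, 0], 0], [-1, [0.3, -2.8, 0], 0]])

```text
time_s: 20.15
ee_pos: [0.4168, -0.0631, 0.1592]
tcp_rot: [-0.002, 0.099, 0.995, -0.0]
force: [-0.9, -0.1, -0.0]
width: 0.0881
```

Emit:
move_arm(rows=[[-1, [0.3, -2.8, 0], 0], [-1, [0.5, -2.8, 0], 0], [-1, [0.6, -2.8, 0], 0], [-1, [0.6, -2.8, 0], 0], [-1, [0.6, -2.8, 0], 0], [-1, [0.3, -2.5, 0], 0], [-1, [0, 0, 0], 7], [-1, [0, 0, 0], 7], [-1, [0, 0, 0], 7], [-1, [0, 0, 0], 7]])

```text
time_s: 20.98
ee_pos: [0.3556, -0.2173, 0.1589]
tcp_rot: [-0.002, 0.34, 0.94, 0.0]
force: [-0.9, -0.1, 0.1]
width: 0.088
```

Emit:
move_arm(rows=[[-1, [0, 0, 0], 7], [-1, [0, 0, 0], 7], [-1, [0, 0, 0], 6.7], [-1, [0, 0, 0], 0], [-1, [0, 0, 0], 0]])

```text
time_s: 21.4
ee_pos: [0.3563, -0.2171, 0.1596]
tcp_rot: [-0.002, 0.499, 0.867, 0.0]
force: [0.6, 0.0, 0.4]
width: 0.0883
```

```bash
python3 plan.py 334.5 -286 170 30; python3 wr.py w6 334.5 -286 28 68 80;
```

```text
t 21.4 p [ 356.3 -217.1  159.6] phi 30.1 w 88.3 F [0.6 0.  0.4] j [-35. -10. 127.  -0.  63. -65.]
shift cm (before turn) [-4.87 -5.35 -1.05] turn 0.1 dist 7.3 rows>= 3.0
593 z [69.2 71.1 72.1]
rect [ 335.3 -286.2   29.4   30.2   61.6]
ell [ 335.4 -286.4   30.    30.3   62.9]
```

View pics/w6.png

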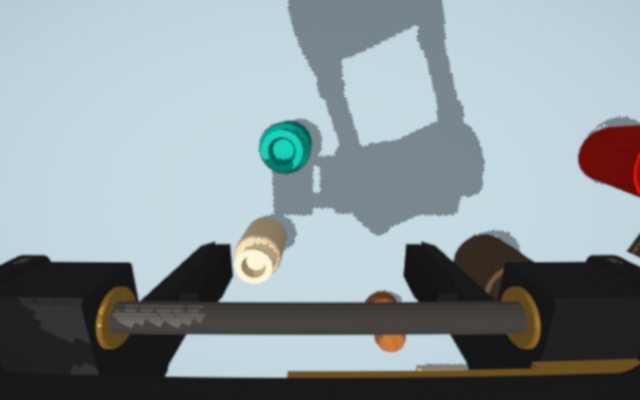

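Emit:
move_arm(rows=[[-1, [-1.5, -1.7, 0], 0], [-1, [-2, -2.2, 0], 0], [-1, [-1.3, -1.5, 0], 0], [-1, [0, 0, 0], 0], [-1, [0, 0, 0], 0]])

```text
time_s: 21.87
ee_pos: [0.3343, -0.2862, 0.1607]
tcp_rot: [-0.001, 0.501, 0.866, 0.0]
force: [0.0, -0.6, -0.2]
width: 0.0882
```

```bash
python3 plan.py 335.4 -286.3 22 30; python3 wr.py w7 335 -286 28 68 80;
```

```text
t 21.87 p [ 334.3 -286.2  160.7] phi 29.9 w 88.2 F [ 0.  -0.6 -0.2] j [-44.  -7. 124.   0.  63. -74.]
shift cm (before turn) [-0.08  0.09 13.87] turn -0.1 dist 13.9 rows>= 5.0
719 z [68.9 71.2 72.4]
rect [ 335.6 -286.8   29.8   30.6   30.8]
ell [ 335.5 -286.8   30.2   30.8   29.4]
```

Emit:
move_arm(rows=[[-1, [-0.08, 0.06, 1.5], 0], [-1, [0, 0, 2.5], 0], [-1, [0, 0, 2.5], 0], [-1, [0, 0, 2.5], 0], [-1, [0, 0, 2.5], 0], [-1, [0, 0, 1.4], 0], [-1, [0, 0, 0.8], 0], [-1, [0, 0, 0], 0], [-1, [0, 0, 0], 0]])

```text
time_s: 22.67
ee_pos: [0.336, -0.2857, 0.0243]
tcp_rot: [-0.0, 0.5, 0.866, 0.0]
force: [-0.5, -0.2, 1.2]
width: 0.0882
```

```bash
python3 plan.py 335.4 -286.6 24 30
```

```text
t 22.67 p [ 336.  -285.7   24.3] phi 30.0 w 88.2 F [-0.5 -0.2  1.2] j [-44.   4. 130.   0.  46. -74.]
shift cm (before turn) [-0.04 -0.1   0.03] turn 0.0 dist 0.1 rows>= 1.0
```

Emit:
move_arm(rows=[[-0.4, [0, -0.05, 0], 0], [0, [0, 0, 0], 0], [0.3, [0, 0, 0], 0], [0.45, [0, 0, 0], 0], [0.55, [0, 0, 0], 0], [1, [0, 0, 0], 0], [1, [0, 0, 0], 0], [1, [0, 0, 0], 0], [1, [0, 0, 0], 0]], grip_force=15)

```text
time_s: 23.42
ee_pos: [0.3354, -0.2867, 0.0243]
tcp_rot: [0.0, 0.5, 0.866, -0.0]
force: [-0.7, 0.3, 1.5]
width: 0.0411
```

Emit:
move_arm(rows=[[1, [0, 0, -0.5], 0], [1, [0, 0, -1], 0], [1, [0, 0, -2], 0], [1, [0, 0, -2.5], 0], [1, [0, 0, -2.5], 0], [1, [0, 0, -2.5], 0], [1, [0, 0, -1.5], 0], [1, [0, 0, 0], 0]])

```text
time_s: 24.08
ee_pos: [0.3376, -0.2887, 0.1539]
tcp_rot: [0.004, 0.5, 0.866, -0.001]
force: [-0.1, -0.8, -0.7]
width: 0.0414
```

```bash
python3 plan.py 549 178.4 150 30
```

```text
t 24.08 p [ 337.6 -288.7  153.9] phi 29.9 w 41.4 F [-0.1 -0.8 -0.7] j [-44.  -7. 125.   0.  62. -74.]
shift cm (before turn) [29.92 41.63  0.25] turn -0.1 dist 51.3 rows>= 19.0
```

Emit:
move_arm(rows=[[1, [0.7, 1, 0], 0], [1, [1.3, 1.8, 0], 0], [1, [1.6, 2.25, 0], 0], [1, [1.6, 2.25, 0], 0], [1, [1.6, 2.25, 0], 0], [1, [1.6, 2.25, 0], 0], [1, [1.6, 2.25, 0], 0], [1, [1.6, 2.25, 0], 0], [1, [1.6, 2.25, 0], 0], [1, [1.6, 2.25, 0], 0]])

```text
time_s: 24.92
ee_pos: [0.4412, -0.053, 0.1482]
tcp_rot: [-0.001, 0.5, 0.866, -0.0]
force: [-0.6, 0.8, -0.7]
width: 0.0417
```

Emit:
move_arm(rows=[[1, [1.6, 2.25, 0], 0], [1, [1.6, 2.25, 0], 0], [1, [1.6, 2.25, 0], 0], [1, [1.6, 2.25, 0], 0], [1, [1.6, 2.25, 0], 0], [1, [1.6, 2.25, 0], 0], [1, [1.6, 2.25, 0], 0], [1, [1.6, 2.25, 0], 0], [1, [1.3, 1.8, 0], 0], [1, [0.7, 1, 0], 0]])

```text
time_s: 25.75
ee_pos: [0.5482, 0.1796, 0.148]
tcp_rot: [-0.001, 0.5, 0.866, -0.0]
force: [0.4, 0.6, -1.1]
width: 0.0416
```

Emit:
move_arm(rows=[[1, [0, 0, 0], 0], [1, [0, 0, 0], 0]])

```text
time_s: 25.92
ee_pos: [0.5473, 0.1773, 0.1482]
tcp_rot: [-0.001, 0.5, 0.866, -0.001]
force: [0.8, -0.8, -0.7]
width: 0.0419
```

```bash
python3 plan.py 549 178.4 150 30
```

```text
t 25.92 p [547.3 177.3 148.2] phi 30.0 w 41.9 F [ 0.8 -0.8 -0.7] j [ 15.   9. 110.  -0.  62. -15.]
shift cm (before turn) [ 0.01  0.2  -0.18] turn 0.0 dist 0.3 rows>= 1.0
```

Emit:
move_arm(rows=[[1, [0, 0.15, 1], 0], [1, [0, 0, 2.5], 0], [1, [0, 0, 2.5], 0], [1, [0, 0, 2], 0], [1, [0, 0, 1.2], 0], [1, [0, 0, 0.6], 0], [1, [0, 0, 0.4], 0], [1, [0, 0, 0], 0], [1, [0, 0, 0], 0]])

```text
time_s: 26.67
ee_pos: [0.5502, 0.1783, 0.0481]
tcp_rot: [0.001, 0.501, 0.866, 0.001]
force: [-0.8, -0.5, -0.5]
width: 0.0413
```

```bash
python3 plan.py 549 178.4 39 30
```

```text
t 26.67 p [550.2 178.3  48.1] phi 29.9 w 41.3 F [-0.8 -0.5 -0.5] j [ 15.  16. 113.  -0.  51. -14.]
shift cm (before turn) [ 0.07 -0.1   0.91] turn -0.1 dist 0.9 rows>= 1.0
```

Emit:
move_arm(rows=[[1, [0.05, -0.08, 0.4], 0], [1, [0, 0, 0.25], 0], [1, [0, 0, 0.1], 0], [1, [0, 0, 0.05], 0], [1, [0, 0, 0.05], 0], [1, [0, 0, 0], 0]])

```text
time_s: 27.17
ee_pos: [0.5485, 0.1784, 0.0394]
tcp_rot: [0.0, 0.5, 0.866, 0.0]
force: [-1.6, -1.2, 3.4]
width: 0.0415
```

Emit:
move_arm(rows=[[1, [0, 0, 0.05], 0], [1, [0, 0, 0], 0]])

```text
time_s: 27.33
ee_pos: [0.5485, 0.1784, 0.0393]
tcp_rot: [-0.0, 0.5, 0.866, -0.0]
force: [-4.0, -0.2, 7.2]
width: 0.0416
```

Emit:
move_arm(rows=[[0.4, [0, 0, 0], 0], [0.2, [0, 0, 0], 0], [0, [0, 0, 0], 0], [-0.3, [0, 0, 0], 0], [-0.6, [0, 0, 0], 0], [-0.6, [0, 0, 0], 0], [-0.6, [0, 0, 0], 0]])

```text
time_s: 27.92
ee_pos: [0.5484, 0.1783, 0.038]
tcp_rot: [-0.0, 0.5, 0.866, -0.0]
force: [0.7, 0.3, -0.2]
width: 0.0686
```

Emit:
move_arm(rows=[[-0.6, [0, 0, -0.5], 0], [-0.6, [0, 0, -1], 0], [-0.6, [0, 0, -2.5], 0], [-0.6, [0, 0, -2.5], 0], [-0.6, [0, 0, -2.5], 0], [-1, [0, 0, -2], 0], [-1, [0, 0, -1], 0], [-1, [0, 0, 0], 0]])

```text
time_s: 28.58
ee_pos: [0.5508, 0.179, 0.1622]
tcp_rot: [0.002, 0.5, 0.866, 0.002]
force: [0.5, 0.2, -0.5]
width: 0.0869
```

```bash
python3 wr.py w8 549 178 35 60 100;  python3 plan.py 603.7 -356.5 170 29.7
```

```text
2167 z [67.  76.5 87. ]
rect [547.1 181.   41.2  36.   36.1]
ell [547.7 180.2  37.2  42.2 125.7]
t 28.63 p [549.5 178.7 160. ] phi 29.9 w 87.9 F [-0.3 -0.3 -0.2] j [ 16.   8. 109.   0.  63. -14.]
shift cm (before turn) [-49.08 -22.02  -1.03] turn 0.2 dist 53.8 rows>= 20.0
```

View pics/w8.png

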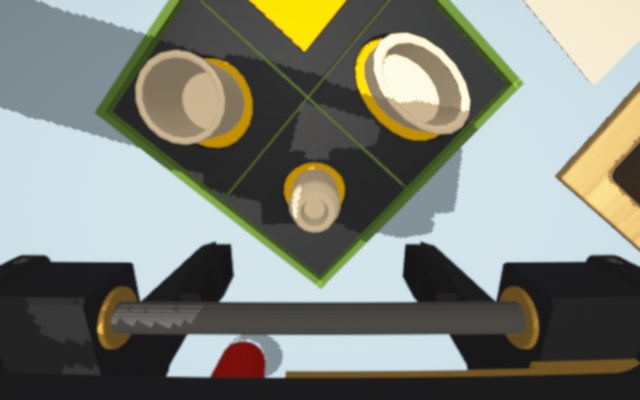

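Emit:
move_arm(rows=[[-1, [-1.2, -0.5, 0], 0], [-1, [-2.2, -1, 0], 0], [-1, [-2.5, -1.1, 0], 0], [-1, [-2.5, -1.1, 0], 0], [-1, [-2.5, -1.1, 0], 0], [-1, [-2.5, -1.1, 0], 0], [-1, [-2.5, -1.1, 0], 0], [-1, [-2.5, -1.1, 0], 0], [-1, [-2.5, -1.1, 0], 0], [-1, [-2.5, -1.1, 0], 0]])

```text
time_s: 29.47
ee_pos: [0.5742, -0.0778, 0.1557]
tcp_rot: [-0.002, 0.5, 0.866, -0.001]
force: [0.6, 0.1, -0.2]
width: 0.088
```

Emit:
move_arm(rows=[[-1, [-2.5, -1.1, 0], 0], [-1, [-2.5, -1.1, 0], 0], [-1, [-2.5, -1.1, 0], 0], [-1, [-2.5, -1.1, 0], 0], [-1, [-2.5, -1.1, 0], 0], [-1, [-2.5, -1.1, 0], 0], [-1, [-2.5, -1.1, 0], 0], [-1, [-2.5, -1.1, 0], 0], [-1, [-2.5, -1.1, 0], 0], [-1, [-2, -1.1, 0], 0]])

```text
time_s: 30.3
ee_pos: [0.6012, -0.3451, 0.1552]
tcp_rot: [-0.002, 0.501, 0.866, -0.0]
force: [1.0, 0.6, -0.5]
width: 0.0882
```

Emit:
move_arm(rows=[[-1, [-1, -0.6, 0], 0], [-1, [0, 0, 0], 0], [-1, [0, 0, 0], 0]])

```text
time_s: 30.55
ee_pos: [0.6015, -0.3545, 0.1564]
tcp_rot: [-0.002, 0.501, 0.865, 0.0]
force: [0.1, 0.4, -0.5]
width: 0.0882
```

```bash
python3 wr.py w9 603.7 -356.5 45 55 75;  python3 plan.py 603.7 -356.5 26 29.7
```

```text
1958 z [56.4 59.2 60.6]
rect [ 604.5 -356.8   55.4   55.    29.6]
ell [ 603.6 -356.7   60.9   92.9  118.7]
t 30.6 p [ 601.9 -353.8  156.8] phi 29.9 w 88.3 F [-1.   0.4  0.6] j [-33.  21.  93.   0.  66. -62.]
shift cm (before turn) [-0.36  0.03 13.08] turn 0.2 dist 13.1 rows>= 5.0
```

View pics/w9.png

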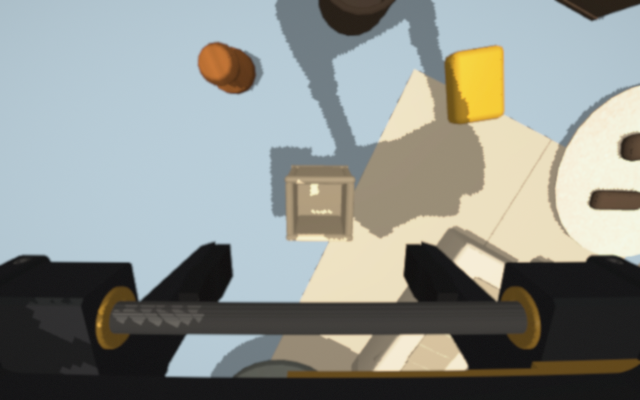

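Emit:
move_arm(rows=[[-1, [-0.38, 0.1, 1], 0.2], [-1, [0, 0, 2.5], 0], [-1, [0, 0, 2.5], 0], [-1, [0, 0, 2.5], 0], [-1, [0, 0, 2.5], 0], [-1, [0, 0, 1.3], 0], [-1, [0, 0, 0.6], 0], [-1, [0, 0, 0], 0], [-1, [0, 0, 0], 0]])

```text
time_s: 31.35
ee_pos: [0.6062, -0.3573, 0.0299]
tcp_rot: [0.0, 0.502, 0.865, -0.0]
force: [0.5, -0.3, -0.6]
width: 0.0882
```

```bash
python3 plan.py 604.4 -356.8 26 29.6
```

```text
t 31.35 p [ 606.2 -357.3   29.9] phi 29.8 w 88.2 F [ 0.5 -0.3 -0.6] j [-33.  28.  97.   0.  54. -62.]
shift cm (before turn) [ 0.14 -0.13  0.39] turn 0.2 dist 0.4 rows>= 1.0
```

Emit:
move_arm(rows=[[-0.4, [0.12, -0.1, 0.3], 0.2], [0, [0, 0, 0], 0], [0.2, [0, 0, 0], 0], [0.35, [0, 0, 0], 0], [1, [0, 0, 0], 0], [1, [0, 0, 0], 0], [1, [0, 0, 0], 0], [1, [0, 0, 0], 0]], grip_force=15)

```text
time_s: 32.02
ee_pos: [0.6044, -0.3572, 0.0268]
tcp_rot: [0.0, 0.503, 0.864, -0.0]
force: [-0.7, -0.9, 4.5]
width: 0.0538
```

Emit:
move_arm(rows=[[1, [0, 0, -0.5], 0], [1, [0, 0, -1], 0], [1, [0, 0, -2], 0], [1, [0, 0, -2.5], 0], [1, [0, 0, -2.5], 0], [1, [0, 0, -2.5], 0], [1, [0, 0, -1.5], 0], [1, [0, 0, 0], 0]])

```text
time_s: 32.68
ee_pos: [0.6066, -0.3585, 0.1568]
tcp_rot: [0.004, 0.503, 0.864, -0.0]
force: [1.2, -1.2, -1.7]
width: 0.0538
```

```bash
python3 plan.py 454.7 319.3 155 29.6;  python3 plan.py 560 0 155 29.6
```

```text
t 32.68 p [ 606.6 -358.5  156.8] phi 29.6 w 53.8 F [ 1.2 -1.2 -1.7] j [-33.  21.  93.   0.  65. -62.]
shift cm (before turn) [66.46 20.21 -0.24] turn -0.0 dist 69.5 rows>= 25.0
t 32.68 p [ 606.6 -358.5  156.8] phi 29.6 w 53.8 F [ 1.2 -1.2 -1.7] j [-33.  21.  93.   0.  65. -62.]
shift cm (before turn) [ 3.349e+01  1.362e+01 -2.000e-02] turn -0.0 dist 36.2 rows>= 13.0
```

Emit:
move_arm(rows=[[1, [1.2, 0.4, 0], 0], [1, [2, 0.6, 0], 0], [1, [2.5, 0.76, 0], 0], [1, [2.5, 0.76, 0], 0], [1, [2.5, 0.76, 0], 0], [1, [2.5, 0.76, 0], 0], [1, [2.5, 0.76, 0], 0], [1, [2.5, 0.76, 0], 0], [1, [2.5, 0.76, 0], 0], [1, [2.5, 0.76, 0], 0]])

```text
time_s: 33.52
ee_pos: [0.5484, -0.1177, 0.1482]
tcp_rot: [-0.003, 0.503, 0.864, -0.001]
force: [0.5, -0.2, -1.9]
width: 0.0541
```

Emit:
move_arm(rows=[[1, [2.5, 0.76, 0], 0], [1, [2.5, 0.76, 0], 0], [1, [2.5, 0.76, 0], 0], [1, [2.5, 0.76, 0], 0], [1, [2.5, 0.76, 0], 0], [1, [2.5, 0.76, 0], 0], [1, [2.5, 0.76, 0], 0], [1, [2.5, 0.76, 0], 0], [1, [2.5, 0.76, 0], 0], [1, [2.5, 0.76, 0], 0]])

```text
time_s: 34.35
ee_pos: [0.491, 0.136, 0.1485]
tcp_rot: [-0.002, 0.503, 0.864, -0.002]
force: [0.2, -0.3, -1.2]
width: 0.0536
```

Emit:
move_arm(rows=[[1, [2.5, 0.76, 0], 0], [1, [2.5, 0.76, 0], 0], [1, [2.5, 0.76, 0], 0], [1, [2.5, 0.76, 0], 0], [1, [2.5, 0.76, 0], 0], [1, [2.3, 0.7, 0], 0], [1, [1.5, 0.4, 0], 0], [1, [0.8, 0.2, 0], 0], [1, [0, 0, 0], 0]])

```text
time_s: 35.1
ee_pos: [0.4518, 0.3094, 0.1491]
tcp_rot: [-0.001, 0.502, 0.865, -0.002]
force: [-0.6, -0.8, -1.2]
width: 0.054
```

Emit:
move_arm(rows=[[1, [0, 0, 0], -6], [1, [0, 0, 0], -7], [1, [0, 0, 0], -7], [1, [0, 0, 0], -7], [1, [0, 0, 0], -7], [1, [0, 0, 0], -7], [1, [0, 0, 0], -5], [1, [0, 0, 0], -3.1], [1, [0, 0, 0], 0], [1, [0, 0, 0], 0]])

```text
time_s: 35.93
ee_pos: [0.4537, 0.3075, 0.1503]
tcp_rot: [-0.001, 0.1, 0.995, -0.001]
force: [-0.3, -0.5, -1.5]
width: 0.0537
```

```bash
python3 plan.py 454.7 319.3 150 78.6
```

```text
t 35.93 p [453.7 307.5 150.3] phi 78.5 w 53.7 F [-0.3 -0.5 -1.5] j [ 32.   6. 113.  -0.  62. -47.]
shift cm (before turn) [0.13 1.18 0.03] turn -0.1 dist 1.2 rows>= 1.0
```

Emit:
move_arm(rows=[[1, [0.1, 1.15, 0.5], 0], [1, [0, 0, 2], 0], [1, [0, 0, 2.5], 0], [1, [0, 0, 1.5], 0], [1, [0, 0, 0.8], 0], [1, [0, 0, 0.3], 0], [1, [0, 0, 0], 0], [1, [0, 0, 0], 0]])

```text
time_s: 36.6
ee_pos: [0.456, 0.3207, 0.0758]
tcp_rot: [0.0, 0.099, 0.995, 0.0]
force: [-0.7, 0.6, -0.9]
width: 0.0543
```

```bash
python3 plan.py 454.7 319.3 42 78.6; python3 - <<'E'
from h import *
for n in ["scene","side"]:
    i=camera(n)["img"]; r=i[110:260,330:530] if n=="scene" else i[80:260,150:350]
    cv2.imwrite(f"pics/{n}2.png",cv2.resize(r,None,fx=3,fy=3))
E
```

```text
t 36.6 p [456.  320.7  75.8] phi 78.6 w 54.3 F [-0.7  0.6 -0.9] j [ 33.  11. 115.   0.  53. -46.]
shift cm (before turn) [ 0.11 -0.16  3.38] turn 0.0 dist 3.4 rows>= 2.0
```

View pics/side2.png

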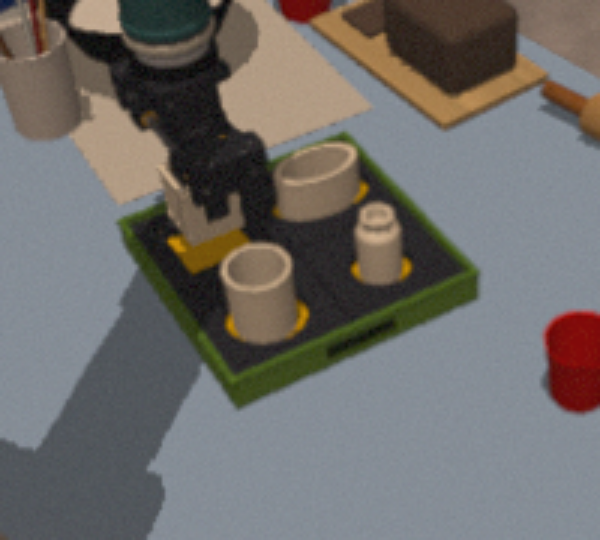

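Emit:
move_arm(rows=[[1, [0.1, -0.14, 1.2], 0], [1, [0, 0, 1], 0], [1, [0, 0, 0.5], 0], [1, [0, 0, 0.2], 0], [1, [0, 0, 0.1], 0], [1, [0, 0, 0], 0], [1, [0, 0, 0], 0]])

```text
time_s: 37.28
ee_pos: [0.4543, 0.3191, 0.0453]
tcp_rot: [0.0, 0.099, 0.995, 0.0]
force: [-0.8, 0.9, -1.6]
width: 0.054
```

Emit:
move_arm(rows=[[1, [0, 0, 0.15], 0], [1, [0, 0, 0.1], 0], [1, [0, 0, 0.05], 0], [1, [0, 0, 0.05], 0], [1, [0, 0, 0], 0]])

```text
time_s: 37.7
ee_pos: [0.4543, 0.3191, 0.0418]
tcp_rot: [0.0, 0.099, 0.995, 0.0]
force: [-0.7, -0.1, -1.2]
width: 0.0541
```

Emit:
move_arm(rows=[[1, [0, 0, 0.05], 0], [1, [0, 0, 0.05], 0], [1, [0, 0, 0], 0]])

```text
time_s: 37.95
ee_pos: [0.4543, 0.319, 0.0418]
tcp_rot: [-0.0, 0.099, 0.995, -0.0]
force: [-2.8, -1.8, 6.4]
width: 0.0536
```

Emit:
move_arm(rows=[[0.1, [0, 0, 0], 0], [0, [0, 0, 0], 0], [-0.2, [0, 0, 0], 0], [-0.5, [0, 0, 0], 0], [-0.8, [0, 0, 0], 0], [-0.8, [0, 0, 0], 0], [-0.8, [0, 0, 0], 0]])

```text
time_s: 38.53
ee_pos: [0.4542, 0.319, 0.0406]
tcp_rot: [0.0, 0.099, 0.995, 0.0]
force: [0.3, -0.4, -0.2]
width: 0.0778
```

Emit:
move_arm(rows=[[-0.8, [0, 0, -0.5], 0], [-0.8, [0, 0, -1], 0], [-0.8, [0, 0, -2.5], 0], [-0.8, [0, 0, -2.5], 0], [-0.8, [0, 0, -2.5], 0], [-1, [0, 0, -2.5], 0], [-1, [0, 0, -2.5], 0], [-1, [0, 0, -2.5], 0], [-1, [0, 0, -1], 0], [-1, [0, 0, 0], 0]])

```text
time_s: 39.37
ee_pos: [0.4561, 0.3203, 0.22]
tcp_rot: [0.003, 0.099, 0.995, 0.002]
force: [-0.6, -0.3, -1.1]
width: 0.088
```

```bash
cat > chk.py <<'E'
from h import *
P={"cup":(430.5,202.5,.07),"pot":(454.5,319,.06),"vase":(548.5,178.5,.072),"dish":(572,296,.052)}
st=monitor.read_state()
for n in ["wrist","scene","side"]:
    c=camera(n);W=cloud(c,st if n=="wrist" else None);cv2.imwrite(f"pics/{n}3.png",c["img"])
    for l,(x,y,h) in P.items():
        m=np.isfinite(W[...,0])&(np.hypot(W[...,0]-x/1000,W[...,1]-y/1000)<.052)&(W[...,2]>h+.015-.005)&(W[...,2]<h+.03)
        q=W[m]
        if len(q)<30: print(n,l,len(q));continue
        A=np.c_[q[:,:2]-q[:,:2].mean(0),np.ones(len(q))];s=np.linalg.lstsq(A,q[:,2],rcond=None)[0]
        print(n,l,len(q),"rect",np.round(np.hstack([np.array(a).ravel() for a in cv2.minAreaRect((q[:,:2]*1000).astype(np.float32))]),1),"z",(np.percentile(q[:,2],[5,50,95])*1000).round(1),"tilt deg",np.degrees(s[:2]).round(1))
E
python3 chk.py; python3 plan.py
```

```text
wrist cup 1153 rect [430.5 204.1  60.8  60.9  80.4] z [81.  83.9 85.2] tilt deg [-0.   0.2]
wrist pot 1441 rect [454.2 318.9  55.9  54.8  78.5] z [71.4 74.3 75.7] tilt deg [0.1 0. ]
wrist vase 0
wrist dish 607 rect [555.9 299.6  50.3  53.6  78. ] z [63.7 66.  67.3] tilt deg [-0.1  0. ]
scene cup 164 rect [430.6 201.7  59.1  60.4  18. ] z [80.7 85.7 90.3] tilt deg [-0.2 -0.1]
scene pot 196 rect [453.7 317.5  55.2  61.8  78.7] z [71.3 76.3 79. ] tilt deg [0.5 0.1]
scene vase 81 rect [547.6 178.2  27.1  32.3  69. ] z [82.5 88.2 91.2] tilt deg [ 2.6 -2.5]
scene dish 240 rect [572.  295.9  53.3  87.6  76.1] z [63.8 68.2 71.6] tilt deg [0.3 0.2]
side cup 142 rect [428.8 201.5  61.3  60.9  65.2] z [80.6 84.7 87.5] tilt deg [-0.5  0.3]
side pot 161 rect [452.7 318.1  60.7  55.6  78.4] z [71.3 75.  78.2] tilt deg [-0.4  0.7]
side vase 53 rect [547.3 178.1  29.9  27.   17.4] z [83.3 86.8 90.1] tilt deg [-3.3 -3.6]
side dish 164 rect [571.9 294.6  54.8  87.6  86.2] z [62.6 67.  70.5] tilt deg [-0.1 -0.1]
t 39.52 p [453.4 318.5 214.3] phi 78.6 w 88.1 F [-1.  -0.3 -0.8] j [ 33.   3. 108.  -0.  69. -46.]
```

View pics/scene3.png

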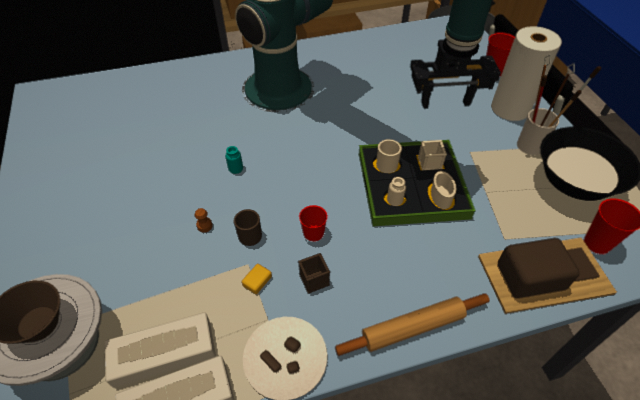

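View pics/wrist3.png

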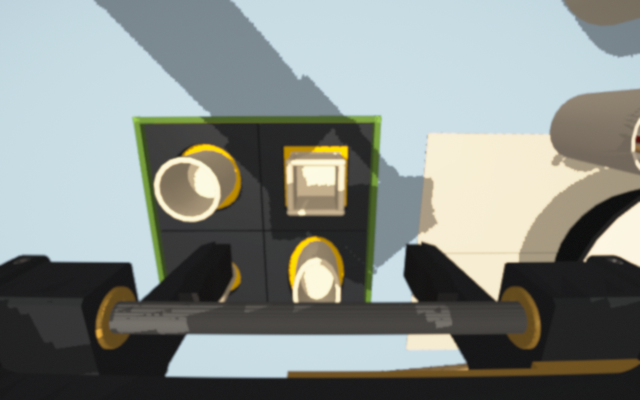

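View pics/side3.png

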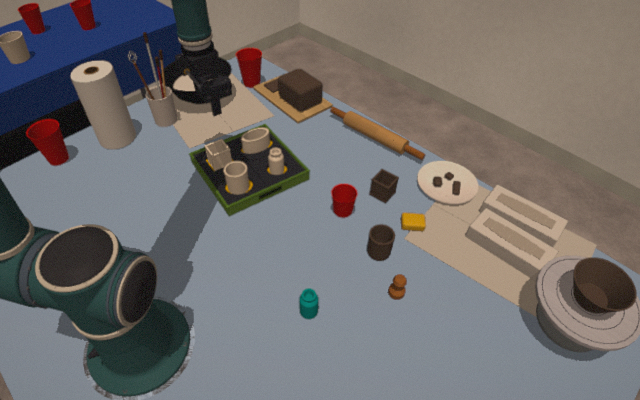

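```bash
python3 -c "
from workcell import workorder;print(workorder.sign_off())"
```

```text
the job is handed in; nothing more can be done
None
```

I packed all four dry pieces into their nests in the order dish, cup, vase, pot. Each was lowered until the wrist force showed contact (about 4–10 N) and then released. The job was signed off at about 39.5 s.

| Piece | Rim height measured (mm) | Rim height expected (mm) | Offset from nest centre | Tilt |
|---|---|---|---|---|
| Cup | 85 | 85 | within about 3 mm | 0.5° or less |
| Pot | 75 | 75 | within about 2.5 mm | 0.7° or less |
| Vase | 87 | 87 | about 2 mm | 3–4° (see below) |
| Dish | 67 | 67 | within about 1.5 mm | 0.3° or less |

The pot's sides and the dish's long axis lie within about 1° of their nests' directions in the wrist camera's readings. The fixed cameras agree on the pot; their readings of the dish were scattered.

**Checks that disagreed:** the two fixed cameras gave the vase a 3–4° tilt, in different directions. That came from only 50–80 depth points on its sloped neck. The vase's height is right and it looks upright in the pictures, so I treated it as noise. In the last wrist picture the vase was hidden behind a finger. It was seen clearly right after it was placed.

In the last pictures the damp cup and pot, the turquoise vase and the other things stand where they were. The gripper was clear of everything when I signed off.

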